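# Reload the blood tubes into the transport rack in reverse order

## Task

Move the four stoppered blood tubes, one after another, from the cradles of the plastic bench tray into the empty aluminium transport rack, in reverse order: seen from the robot, the tube that starts leftmost in the tray must end rightmost in the rack, the second from the left second from the right, and so on. Lay each one gently into its cradle, centred across both supports (the stopper may point either way); the glass must not be dropped or end up on the counter.

Things in the scene. Friction and masses are not known exactly. Their poses are not given: they have to be found in the camera images.
- tube_long: the long thin one of four clear glass blood tubes: 130 mm long over all, 16 mm thick, a black rubber stopper in the last 16 mm at its +x end, a blank white paper band near the middle. Origin on its axis at mid-length, x along it to the stopper. Lies in any cradle with its axis 37 mm above the counter; starts in cradle_long. Grip its middle from above.
- tube_stout: the fat one of four clear glass blood tubes: 100 mm long over all, 24 mm thick, a black rubber stopper in the last 16 mm at its +x end, a blank white paper band near the middle. Origin on its axis at mid-length, x along it to the stopper. Lies in any cradle with its axis 43 mm above the counter; starts in cradle_stout. Grip its middle from above.
- tube_medium: the middle-sized one (thick as the long one, clearly shorter) of four clear glass blood tubes: 96 mm long over all, 16 mm thick, a black rubber stopper in the last 16 mm at its +x end, a blank white paper band near the middle. Origin on its axis at mid-length, x along it to the stopper. Lies in any cradle with its axis 37 mm above the counter; starts in cradle_medium. Grip its middle from above.
- tube_short: the thinnest and shortest of four clear glass blood tubes: 86 mm long over all, 13 mm thick, a black rubber stopper in the last 16 mm at its +x end, a blank white paper band near the middle. Origin on its axis at mid-length, x along it to the stopper. Lies in any cradle with its axis 35 mm above the counter; starts in cradle_short. Grip its middle from above.
- cradle_long: fixed grey-green plastic cradle where tube_long starts (all four alike). Origin mid-foot, on the tray's top 4 mm above the counter; x along the tube. Foot 72 x 56 x 6 mm; two 5 mm thick supports at x = +-25 mm, 45 mm free between them for the fingers, each a 90 degree V, bottom 22 mm above the origin at y = 0, tips 41 mm up at y = +-18 mm.
- cradle_stout: fixed grey-green plastic cradle where tube_stout starts (all four alike). Origin mid-foot, on the tray's top 4 mm above the counter; x along the tube. Foot 72 x 56 x 6 mm; two 5 mm thick supports at x = +-25 mm, 45 mm free between them for the fingers, each a 90 degree V, bottom 22 mm above the origin at y = 0, tips 41 mm up at y = +-18 mm.
- cradle_medium: fixed grey-green plastic cradle where tube_medium starts (all four alike). Origin mid-foot, on the tray's top 4 mm above the counter; x along the tube. Foot 72 x 56 x 6 mm; two 5 mm thick supports at x = +-25 mm, 45 mm free between them for the fingers, each a 90 degree V, bottom 22 mm above the origin at y = 0, tips 41 mm up at y = +-18 mm.
- cradle_short: fixed grey-green plastic cradle where tube_short starts (all four alike). Origin mid-foot, on the tray's top 4 mm above the counter; x along the tube. Foot 72 x 56 x 6 mm; two 5 mm thick supports at x = +-25 mm, 45 mm free between them for the fingers, each a 90 degree V, bottom 22 mm above the origin at y = 0, tips 41 mm up at y = +-18 mm.
- tray: fixed grey-green plastic bench tray 150 x 252 x 4 mm with the four grey-green cradles at y = -93, -31, +31, +93 mm (order varies). Origin: centre of underside, on the counter; x away from the robot (yaw within 0.3 rad), y to its left. Tray and rack are side by side, either one left; all supplies near and between them are under 65 mm high.
- rack: fixed bare grey aluminium transport rack, empty at the start: plate 150 x 252 x 4 mm with four cradles shaped and sized like the tray's, at x = 0, y = -93, -31, +31, +93 mm; low black carry loop on its far edge (to x = 101 mm, 16 mm high). Origin: centre of underside, on the counter; x away from the robot (yaw within 0.3 rad), y to its left.
There are look-alikes about, which are no part of the job. Leave any pink or red look-alike of the tube_short alone.

How it is judged (in metres and radians):
At the end, for the whole second after the job is handed in: Each tube lies still in the rack cradle that mirrors its tray place (rack y = minus tray y): its middle within 10 mm across and 12 mm along of the cradle's centre, within 6 mm of its seated height, in line with the cradle within 0.15 rad either way round (((y of cradle_long in the frame of tray between -0.113 and -0.073 m and y of tube_long in the frame of rack between 0.083 and 0.103 m) or (y of cradle_long in the frame of tray between -0.051 and -0.011 m and y of tube_long in the frame of rack between 0.021 and 0.041 m) or (y of cradle_long in the frame of tray between 0.011 and 0.051 m and y of tube_long in the frame of rack between -0.041 and -0.021 m) or (y of cradle_long in the frame of tray between 0.073 and 0.113 m and y of tube_long in the frame of rack between -0.103 and -0.083 m)) and x of tube_long in the frame of rack between -0.012 and 0.012 m and z of tube_long in the frame of rack between 0.0313136 and 0.0433136 m and angle between the x axis of each of tube_long, tube_stout, tube_medium, tube_short and the x axis of rack, either way round below 0.15 rad and linear speed of each of tube_long, tube_stout, tube_medium, tube_short below 0.02 m/s and ((y of cradle_stout in the frame of tray between -0.113 and -0.073 m and y of tube_stout in the frame of rack between 0.083 and 0.103 m) or (y of cradle_stout in the frame of tray between -0.051 and -0.011 m and y of tube_stout in the frame of rack between 0.021 and 0.041 m) or (y of cradle_stout in the frame of tray between 0.011 and 0.051 m and y of tube_stout in the frame of rack between -0.041 and -0.021 m) or (y of cradle_stout in the frame of tray between 0.073 and 0.113 m and y of tube_stout in the frame of rack between -0.103 and -0.083 m)) and x of tube_stout in the frame of rack between -0.012 and 0.012 m and z of tube_stout in the frame of rack between 0.0369704 and 0.0489704 m and ((y of cradle_medium in the frame of tray between -0.113 and -0.073 m and y of tube_medium in the frame of rack between 0.083 and 0.103 m) or (y of cradle_medium in the frame of tray between -0.051 and -0.011 m and y of tube_medium in the frame of rack between 0.021 and 0.041 m) or (y of cradle_medium in the frame of tray between 0.011 and 0.051 m and y of tube_medium in the frame of rack between -0.041 and -0.021 m) or (y of cradle_medium in the frame of tray between 0.073 and 0.113 m and y of tube_medium in the frame of rack between -0.103 and -0.083 m)) and x of tube_medium in the frame of rack between -0.012 and 0.012 m and z of tube_medium in the frame of rack between 0.0313136 and 0.0433136 m and ((y of cradle_short in the frame of tray between -0.113 and -0.073 m and y of tube_short in the frame of rack between 0.083 and 0.103 m) or (y of cradle_short in the frame of tray between -0.051 and -0.011 m and y of tube_short in the frame of rack between 0.021 and 0.041 m) or (y of cradle_short in the frame of tray between 0.011 and 0.051 m and y of tube_short in the frame of rack between -0.041 and -0.021 m) or (y of cradle_short in the frame of tray between 0.073 and 0.113 m and y of tube_short in the frame of rack between -0.103 and -0.083 m)) and x of tube_short in the frame of rack between -0.012 and 0.012 m and z of tube_short in the frame of rack between 0.0291923 and 0.0411923 m); the robot touches nothing.
It fails at once if a tube drops off onto the counter (its axis below 20 mm) (height (world z) of any of tube_long, tube_stout, tube_medium, tube_short below 0.02 m).
It fails at once if a tube is let fall or thrown (over 0.75 m/s with no finger on it: a fall of about 3 cm) ((linear speed of tube_long above 0.75 m/s and contact force between the fingers and tube_long below 0.05 N) or (linear speed of tube_stout above 0.75 m/s and contact force between the fingers and tube_stout below 0.05 N) or (linear speed of tube_medium above 0.75 m/s and contact force between the fingers and tube_medium below 0.05 N) or (linear speed of tube_short above 0.75 m/s and contact force between the fingers and tube_short below 0.05 N)).
It also fails if it takes over 120 s, if anything falls off the work surface, if the arm or the gripper's body presses on something with over 40 N, if the wrist force passes 120 N, or if a joint passes its speed limit or range.

## Robot

A 6-joint arm with a two-finger parallel gripper is mounted at the origin on the work surface. World frame = base frame: x ahead of the robot, y to its left, z up, the work surface at z = 0. Lengths are in m, angles in degrees, forces in N, time in s.
With the tool pointing down it reaches from about 0.25 to 0.725 m from the base axis. Payload 9.7 kg.
Tool frame: the origin (TCP) lies on the mounting face of the last link; the fingertips stand 173 mm ahead of it and the grasp point (between the pads) lies 155 mm ahead of it; z points along the fingers, y is the line along which they close (so a half turn about z gives the same grasp; the last joint's range is limited). The gripper opens to 85 mm and grips with 20 to 120 N. Pads are 22 mm wide; open, the fingers measure 114 mm over their backs; the gripper's body (76 mm by 85 mm) begins 54 mm behind the grasp point. The pads swing forward as they close: fully open they stand 13 mm farther back than shut.
Start: joints at [-67.666, 4.979, 10.078, 95.1, 0, 90], TCP at [0.209, -0.509, 0.405] pointing down, gripper open.
Joint ranges: [-179.16, 179.16], [-48.56, 103.87], [-65.8, 70.77], [-126.05, 130.52], [-82.76, 87.17], [-180, 180]. Speed limits (degrees/s): [127.2, 127.2, 147.25, 180, 180, 180].

## Interface

Orientations are given as [roll, pitch, yaw] about the fixed x, y, z axes, in that order (R = Rz(yaw) Ry(pitch) Rx(roll)).
In Python, from workcell import bot, camera, camera_model, outline_of, pinpoint gives the robot as it stands.
- The arm moves only by the tool move_arm, never from a script. Its arguments are lists of equal length, an entry for each row: "jaw": the closure, from 0 (fully open) to 1 (shut); "delta_pos": the shift along the world's x, y, z in m, a list of three; "yaw": the turn about the world's z in rad. In form: {"jaw": [jaw, ...], "delta_pos": [[dx, dy, dz], ...], "yaw": [yaw, ...]}. A call has 1 to 10 rows; each row shifts and turns the commanded pose from where the row before left it; what a row does not reach is not made up. A row lasts 1/12 s, in which the tool goes at most 41.7 mm and 7.16 degrees, less where a joint would pass 70% of its speed; a pose out of reach is approached as far as the arm can. A call with a gripper value outside its range is refused whole. The fingers move at their own pace and stop on an object; "force" is the grip in N (left out, the last holds). Time passes only in rows, so rows that do not move let the fingers close. It gives the time, the measured TCP pose, the force, the opening and the grip force at its end, in the units of the state.
- bot.get_obs(): the state, without advancing time (a new reading comes with each control period).
- camera(name): name is "side" or "top"; returns the picture (384x512x3 uint8, red, green, blue); there is no depth.
- camera_model(name): a dict with "fx", "fy", "cx", "cy" (pixels), "k1" (the pictures are not rectified: a ray, as slopes to the right and down, at radius r is drawn at 1 + k1 r^2 times it, then the intrinsics apply), "R" (3x3) and "t" (3): a world point X has camera coordinates R X + t. Camera axes: x right, y down, z forward; pixel columns grow to the right and rows downward; lengths in m; the calibration is good to about 2 mm. A picture is of the moment at which its call begins. camera_model takes no time and is no camera call.
- bot.job_done(): hands the job in; it is judged then, once.
Trained networks look in the newest picture that a camera, given by its name, has taken for a name from the list of things; names that differ only in an ending like _2 or _b are one class to them, and where a whole thing is asked for, a point or a joint stands for the part that bears it (a point fixed in the world has none). Each returns a list of dicts, best first, with "confidence" (0 to 1); they miss things now and then, are a little off and sometimes report something else, mostly with a low value. They report only what shows in the picture. A call takes as long as a camera call. They do not tell look-alikes from the thing itself.
- outline_of(camera, thing): "mask" (384x512 bool, what is visible of it) and "xy" ([column, row] in pixels, amid what is visible of it).
- pinpoint(camera, thing): "xy" ([column, row] in pixels: a listed point, or the origin of a listed thing).
The state is a dict: "time": time; "q": joint angles; "qd": joint speeds; "joint_efforts": joint torques, N m; "ee_pos": TCP position; "tcp_rot": TCP orientation; "wrist_force": force on the tool from outside, world axes, zero at the start; "torque": the same for the moment, N m; "opening": finger opening in m; "grasp_force": force on a finger pad.
Only numpy, scipy, OpenCV 4.12 (cv2) and the standard library are available. Lean on these libraries where they do the work, as an engineer would, in place of code of your own. Each camera call takes 0.05 s, during which the arm holds its last target. There are 200 camera calls.

## Working session

There is one attempt and no reset: what is moved stays moved. The work goes in short steps, Python scripts to look and compute and a tool call to move; the robot and the scene stay as the last step left them, time stands still between calls to the robot, and variables do not carry over. Pictures are saved under pics/ and viewed, at most 14 in all, crops included, and the job is handed in when it is done.

Besides the shell and the picture viewer there is one more tool, called after ">>>" as name(argument=value, ...), one argument or row to a line, values as JSON. move_arm: Moves the arm, as the interface text tells. Its arguments: {"type":"object","properties":{"jaw":{"type":"array"},"delta_pos":{"type":"array"},"yaw":{"type":"array"},"force":{"type":"number"}},"required":["jaw","delta_pos","yaw"]}

```bash
mkdir -p pics; cat > h.py <<'E'
import numpy as np, cv2
from workcell import bot, camera, camera_model, outline_of, pinpoint
def ray(cam,xy):
    m=camera_model(cam); d=np.array([(xy[0]-m['cx'])/m['fx'],(xy[1]-m['cy'])/m['fy']]); u=d.copy()
    for _ in range(20): u=d/(1+m['k1']*(u@u))
    R=np.array(m['R']); t=np.array(m['t']); return -R.T@t, R.T@np.array([u[0],u[1],1.])
def at(cam,xy,z):
    o,d=ray(cam,xy); return o+d*(z-o[2])/d[2]
def px(cam,X):
    m=camera_model(cam); c=np.array(m['R'])@np.array(X)+np.array(m['t']); u=c[:2]/c[2]; u=u*(1+m['k1']*(u@u))
    return np.array([u[0]*m['fx']+m['cx'],u[1]*m['fy']+m['cy']])
E
python3 - <<'E'
from h import *
for c in ('top','side'):
    im=camera(c); cv2.imwrite(f'pics/{c}0.png',cv2.resize(im[:,:,::-1],(800,600)))
    print(c,ray(c,(256,192)))
    for n,z in (('tray',0),('rack',0),('tube_long',.037),('tube_stout',.043),('tube_medium',.037),('tube_short',.035),('cradle_long',.004),('cradle_stout',.004),('cradle_medium',.004),('cradle_short',.004)):
        for p in pinpoint(c,n)[:4]:
            print(c,n,round(p['confidence'],2),np.round(p['xy']),at(c,p['xy'],z).round(3)[:2])
print(bot.get_obs())
E
```

```text
top (array([0.38506678, 0.08255182, 1.29224418]), array([ 0.16281741, -0.00568221, -0.9866598 ]))
top tray 0.95 [192. 219.] [0.52  0.251]
top rack 0.71 [357. 228.] [ 0.5   -0.206]
top tube_long 0.69 [194. 224.] [0.503 0.241]
top tube_stout 0.86 [221. 230.] [0.487 0.168]
top tube_medium 0.61 [178. 212.] [0.535 0.287]
top tube_medium 0.21 [201. 221.] [0.512 0.222]
top tube_short 0.71 [158. 209.] [0.543 0.34 ]
top tube_short 0.67 [170. 154.] [0.698 0.314]
top tube_short 0.57 [107. 214.] [0.529 0.483]
top cradle_long 0.93 [201. 222.] [0.512 0.227]
top cradle_stout 0.55 [218. 228.] [0.496 0.178]
top cradle_stout 0.41 [198. 222.] [0.511 0.233]
top cradle_medium 0.67 [176. 215.] [0.532 0.295]
top cradle_short 0.69 [154. 209.] [0.547 0.359]
side (array([0.12043281, 0.72105765, 0.7870462 ]), array([ 0.44462244, -0.60813751, -0.65768871]))
side tray 0.58 [235. 276.] [0.522 0.252]
side rack 0.62 [349. 178.] [ 0.477 -0.212]
side rack 0.48 [233. 278.] [0.523 0.259]
side tube_long 0.67 [244. 258.] [0.519 0.223]
side tube_long 0.53 [265. 256.] [0.484 0.19 ]
side tube_stout 0.91 [268. 247.] [0.491 0
[... 359 characters left out ...]
0.64 [199. 302.] [0.539 0.353]
{'time': 1.1, 'q': array([-6.76651119e+01,  4.97545884e+00,  1.00792035e+01,  9.51004344e+01,
       -9.45364015e-04,  9.00003972e+01]), 'qd': array([-0.03438408, -0.0586433 ,  0.00651555, -0.03263012,  0.0157811 ,
        0.01475733]), 'joint_efforts': array([-3.48378062e-04, -5.20107365e+01,  4.64866662e+01,  1.70227264e-03,
       -3.99851399e-05,  1.15496724e-05]), 'ee_pos': array([ 0.2090019 , -0.50872158,  0.40472604]), 'tcp_rot': array([1.79996690e+02, 9.45341063e-04, 2.23344909e+01]), 'wrist_force': array([-0.50166517,  0.349184  ,  0.57532417]), 'torque': array([ 0.01282502, -0.01341762,  0.01935222]), 'grasp_force': 0.0, 'opening': 0.0853155966731426}
```

View pics/top0.png

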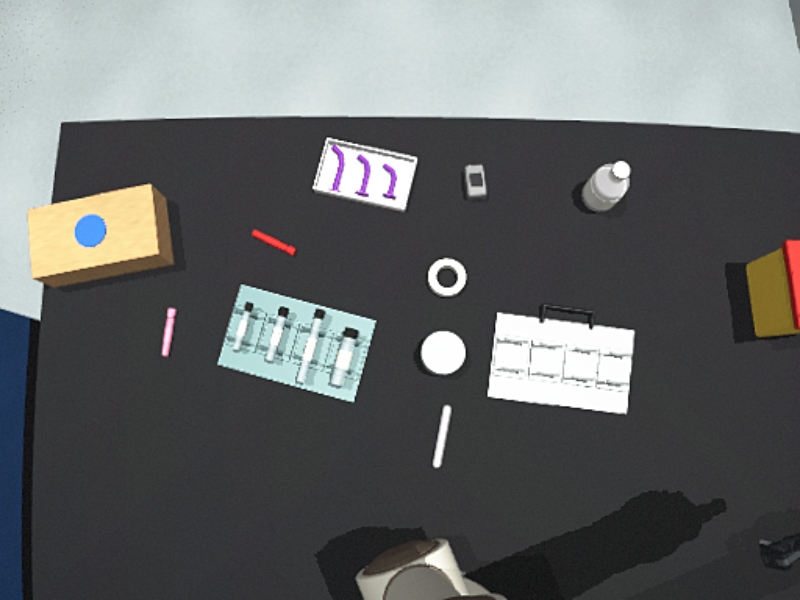

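View pics/side0.png

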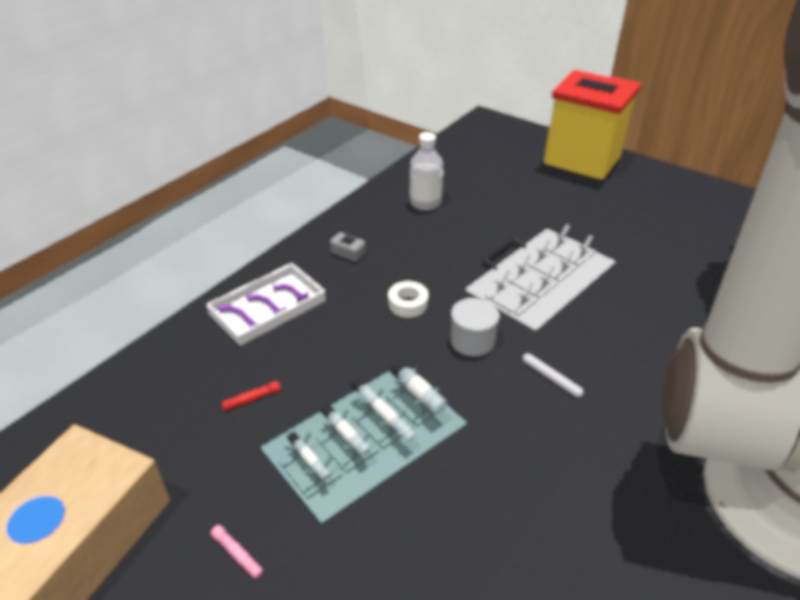

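The top view shows the tray at the left (full-size centre about px 297,342) holding, left to right, short, medium, long, stout. The rack is at the right (px 561,362), with its loop at the far edge. The pink and red sticks are decoys. Next I fit the plates.

```bash
cat > fit.py <<'E'
from h import *
from scipy.optimize import least_squares
c='top'; im=camera(c)
def fit(name,g,loop):
    o=outline_of(c,name)[0]; m=o['mask'].astype(np.uint8)
    cs=max(cv2.findContours(m,0,cv2.CHAIN_APPROX_NONE)[0],key=cv2.contourArea)
    P=np.array([at(c,p[0].astype(float),.004)[:2] for p in cs])
    def res(v):
        d=P-v[:2]; cc,s=np.cos(v[2]),np.sin(v[2]); x=d@[cc,s]; y=d@[-s,cc]
        return np.maximum(abs(x)-.075,abs(y)-.126)*1000
    r=least_squares(res,g,loss='soft_l1',f_scale=1.5,x_scale=[.01,.01,.05]); print(name,o['confidence'],m.sum(),r.x.round(4),'med res mm',np.median(abs(r.fun)).round(2)); return r.x
T=fit('tray',[.52,.25,-.25],0); K=fit('rack',[.49,-.2,-.1],1)
np.save('TK.npy',[T,K])
def loc(v,x,y):
    cc,s=np.cos(v[2]),np.sin(v[2]); return v[:2]+[cc*x-s*y,s*x+cc*y]
big=cv2.resize(im[:,:,::-1],None,fx=4,fy=4,interpolation=cv2.INTER_CUBIC)
def dot(X,col): cv2.circle(big,tuple(int(a) for a in (px(c,X)+.5)*4),3,col,-1)
for v in (T,K):
    for sx in(-1,1):
        for sy in(-1,1): dot([*loc(v,.075*sx,.126*sy),.004],(0,0,255))
    for y in(.093,.031,-.031,-.093):
        for z,x in((.045,.025),(.045,-.025)):
            for w in(-.018,.018): dot([*loc(v,x,y+w),z],(255,0,255))
ns=[('short',.035),('medium',.037),('long',.037),('stout',.043)]
for (n,z),y in zip(ns,(.093,.031,-.031,-.093)):
    p=loc(T,0,y); print(n,'cradle',p.round(4),'rack',loc(K,0,-y).round(4)); dot([*p,z],(0,0,255))
    for o in outline_of(c,'tube_'+n)[:2]:
        q=np.argwhere(o['mask'])[:,::-1].astype(float)
        if len(q)<10: continue
        W=np.array([at(c,a,z)[:2] for a in q]);
        if np.linalg.norm(W.mean(0)-p)>.03: continue
        u,s,vt=np.linalg.svd(W-W.mean(0)); d=vt[0]*np.sign(vt[0][0]); pr=(W-W.mean(0))@d; ctr=W.mean(0)+d*(pr.max()+pr.min())/2
        print('  mask',ctr.round(4),'yaw',np.arctan2(d[1],d[0]).round(3),'len',np.ptp(pr).round(3),'meanoff',W.mean(0).round(4))
        cc,s_=np.cos(T[2]),np.sin(T[2]); e=ctr-T[:2]; print('  in tray',(e@[cc,s_]).round(4),(e@[-s_,cc]).round(4))
cv2.imwrite('pics/o1.png',big[700:1250,540:1080]); cv2.imwrite('pics/o2.png',big[740:1180,1200:1700])
E
python3 fit.py
```

```text
tray 0.66 2462 [ 0.5203  0.2565 -0.2572] med res mm 2.23
rack 0.74 4879 [ 0.4902 -0.2122 -0.1221] med res mm 2.2
short cradle [0.5439 0.3465] rack [ 0.4788 -0.3045]
  mask [0.5452 0.3489] yaw -0.221 len 0.085 meanoff [0.5454 0.3488]
  in tray 0.0007 0.0956
medium cradle [0.5282 0.2865] rack [ 0.4864 -0.243 ]
  mask [0.5317 0.2884] yaw -0.272 len 0.095 meanoff [0.5295 0.289 ]
  in tray 0.0029 0.0337
long cradle [0.5124 0.2266] rack [ 0.4939 -0.1814]
  mask [0.5121 0.2289] yaw -0.255 len 0.125 meanoff [0.5104 0.2293]
  in tray -0.0009 -0.0289
  mask [0.5097 0.2239] yaw -0.262 len 0.072 meanoff [0.5102 0.2238]
  in tray -0.0019 -0.0342
stout cradle [0.4966 0.1666] rack [ 0.5015 -0.1199]
  mask [0.4938 0.1691] yaw -0.249 len 0.1 meanoff [0.4945 0.1689]
  in tray -0.0034 -0.0913
```

View pics/o1.png

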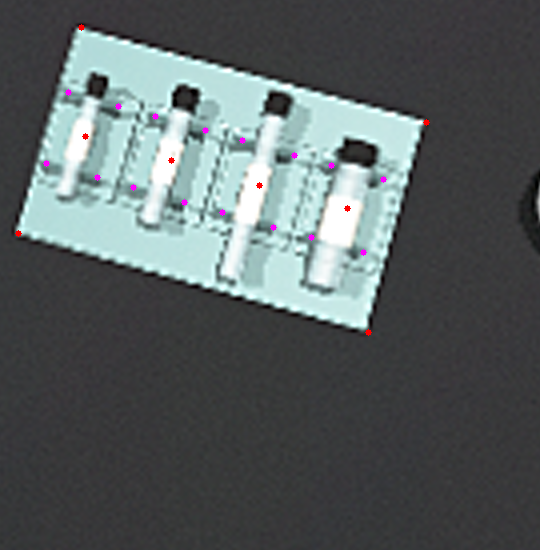

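View pics/o2.png

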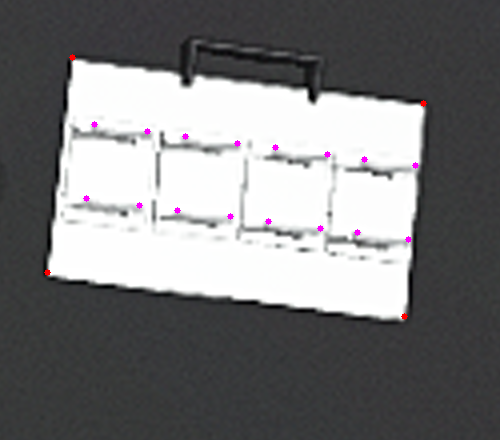

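The overlay fits both plates (tray 0.520,0.2565 at yaw −0.257; rack 0.490,−0.212 at yaw −0.122). Tubes left to right are short, medium, long, stout. I start with stout.

>>> move_arm(
  jaw=[0.5,0.5,0.5,0.5,0.5,0.5,0.5,0.5,0.5,0.5],
  delta_pos=[
    [0.0143,0.034,-0.005],
    [0.0143,0.034,-0.005],
    [0.0143,0.034,-0.005],
    [0.0143,0.034,-0.005],
    [0.0143,0.034,-0.005],
    [0.0143,0.034,-0.005],
    [0.0143,0.034,-0.005],
    [0.0143,0.034,-0.005],
    [0.0143,0.034,-0.005],
    [0.0143,0.034,-0.005],
  ],
  yaw=[-0.0323,-0.0323,-0.0323,-0.0323,-0.0323,-0.0323,-0.0323,-0.0323,-0.0323,-0.0323],
  force=30,
)

```text
time: 2.28
ee_pos: [0.3521, -0.167, 0.3547]
tcp_rot: [180.0, -0.0, 3.7]
wrist_force: [1.0, -0.7, 0.3]
opening: 0.0426
grasp_force: 0.0
```

>>> move_arm(
  jaw=[0.5,0.5,0.5,0.5,0.5,0.5,0.5,0.5,0.5,0.5],
  delta_pos=[
    [0.0143,0.034,-0.005],
    [0.0143,0.034,-0.005],
    [0.0143,0.034,-0.005],
    [0.0143,0.034,-0.005],
    [0.0143,0.034,-0.005],
    [0.0143,0.034,-0.005],
    [0.0143,0.034,-0.005],
    [0.0143,0.034,-0.005],
    [0.0143,0.034,-0.005],
    [0,0,0],
  ],
  yaw=[-0.0323,-0.0323,-0.0323,-0.0323,-0.0323,-0.0323,-0.0323,-0.0323,-0.0323,-0.0323],
)

```text
time: 3.12
ee_pos: [0.4735, -0.0231, 0.3075]
tcp_rot: [-173.8, 0.1, -4.2]
wrist_force: [0.0, -0.4, 0.6]
opening: 0.0426
grasp_force: 0.0
```

```bash
python3 - <<'E'
from h import *
o=bot.get_obs(); print({k:np.round(v,3) for k,v in o.items()})
E
```

```text
{'time': np.float64(3.117), 'q': array([ -4.258,  -6.177, -11.804,  84.528,   6.234, 179.944]), 'qd': array([-16.584,  -2.352,  -1.482,   2.129,   2.278,  -0.04 ]), 'joint_efforts': array([  2.771, -39.619,  48.453,  -0.43 ,   0.512,  -0.   ]), 'ee_pos': array([ 0.474, -0.023,  0.307]), 'tcp_rot': array([-1.73766e+02,  1.49000e-01, -4.20300e+00]), 'wrist_force': array([ 0.02 , -0.373,  0.604]), 'torque': array([-0.064, -0.015, -0.022]), 'grasp_force': np.float64(0.0), 'opening': np.float64(0.043)}
```

Joint 6 hit its 180° stop, because q6 = q1 + 180 − yaw. I'll use the half-turned grasp instead.

>>> move_arm(
  jaw=[0.5,0.5,0.5,0.5,0.5,0.5,0.5,0.5,0.5,0.5],
  delta_pos=[
    [0,0,0],
    [0,0,0],
    [0,0,0],
    [0,0,0],
    [0,0,0],
    [0,0,0],
    [0,0,0],
    [0,0,0],
    [0,0,0],
    [0,0,0],
  ],
  yaw=[0.12,0.12,0.12,0.12,0.12,0.12,0.12,0.12,0.12,0.12],
)

```text
time: 3.95
ee_pos: [0.4719, -0.0245, 0.3091]
tcp_rot: [-173.9, 0.1, 64.7]
wrist_force: [0.2, -0.4, -0.1]
opening: 0.043
grasp_force: 0.0
```

The out-of-reach command left a 6° tilt in the commanded pose. Pressing against the opposite stop (q6 = −180) should undo it symmetrically, so I turn there in steps.

>>> move_arm(
  jaw=[0.5,0.5,0.5,0.5,0.5,0.5,0.5,0.5,0.5,0.5],
  delta_pos=[
    [0,0,0],
    [0,0,0],
    [0,0,0],
    [0,0,0],
    [0,0,0],
    [0,0,0],
    [0,0,0],
    [0,0,0],
    [0,0,0],
    [0,0,0],
  ],
  yaw=[0.124,0.124,0.124,0.124,0.124,0.124,0.124,0.124,0.124,0.124],
)

```text
time: 4.78
ee_pos: [0.4719, -0.0245, 0.309]
tcp_rot: [-173.8, 0.1, 135.8]
wrist_force: [-0.6, 0.3, -0.1]
opening: 0.0425
grasp_force: 0.0
```

>>> move_arm(
  jaw=[0.5,0.5,0.5,0.5,0.5,0.5,0.5,0.5,0.5,0.5],
  delta_pos=[
    [0,0,0],
    [0,0,0],
    [0,0,0],
    [0,0,0],
    [0,0,0],
    [0,0,0],
    [0,0,0],
    [0,0,0],
    [0,0,0],
    [0,0,0],
  ],
  yaw=[0.124,0.124,0.124,0.124,0.124,0.124,0.124,0.124,0.124,0.124],
)

```text
time: 5.62
ee_pos: [0.4718, -0.0245, 0.3091]
tcp_rot: [-173.8, 0.1, -153.2]
wrist_force: [0.3, -0.9, -0.3]
opening: 0.0424
grasp_force: 0.0
```

>>> move_arm(
  jaw=[0.5,0.5,0.5,0.5,0.5,0.5,0.5,0.5,0.5,0.5],
  delta_pos=[
    [0,0,0],
    [0,0,0],
    [0,0,0],
    [0,0,0],
    [0,0,0],
    [0,0,0],
    [0,0,0],
    [0,0,0],
    [0,0,0],
    [0,0,0],
  ],
  yaw=[0.124,0.124,0.124,0.124,0.124,0.124,0.124,0.124,0.124,0.124],
)

```text
time: 6.45
ee_pos: [0.4718, -0.0245, 0.3091]
tcp_rot: [-173.8, 0.1, -82.1]
wrist_force: [0.5, -0.5, -0.0]
opening: 0.043
grasp_force: 0.0
```

>>> move_arm(
  jaw=[0.5,0.5,0.5,0.5,0.5,0.5,0.5,0.5,0.5,0.5],
  delta_pos=[
    [0,0,0],
    [0,0,0],
    [0,0,0],
    [0,0,0],
    [0,0,0],
    [0,0,0],
    [0,0,0],
    [0,0,0],
    [0,0,0],
    [0,0,0],
  ],
  yaw=[0.124,0.124,0.124,0.124,0.124,0.124,0.124,0.124,0.124,0.124],
)

```text
time: 7.28
ee_pos: [0.4718, -0.0245, 0.3091]
tcp_rot: [-173.9, 0.1, -11.1]
wrist_force: [0.2, -0.1, 0.7]
opening: 0.0428
grasp_force: 0.0
```

```bash
python3 - <<'E'
from h import *
o=bot.get_obs(); print({k:np.round(o[k],3) for k in ('time','q','ee_pos','tcp_rot')})
E
```

```text
{'time': np.float64(7.283), 'q': array([  -4.413,   -6.895,  -12.277,   83.985,    6.1  , -173.306]), 'ee_pos': array([ 0.472, -0.025,  0.309]), 'tcp_rot': array([-1.73868e+02,  8.20000e-02, -1.10690e+01])}
```

>>> move_arm(
  jaw=[0.5,0.5,0.5,0.5],
  delta_pos=[
    [0,0,0],
    [0,0,0],
    [0,0,0],
    [0,0,0],
  ],
  yaw=[0.11,0.06,0.06,0.0],
)

```text
time: 7.62
ee_pos: [0.472, 0.0085, 0.3094]
tcp_rot: [-175.1, 0.1, -0.2]
wrist_force: [0.1, 0.2, -1.2]
opening: 0.0426
grasp_force: 0.0
```

>>> move_arm(
  jaw=[0.5,0.5,0.5,0.5],
  delta_pos=[
    [0,-0.02,0],
    [0,-0.02,0],
    [0,-0.02,0],
    [0,0,0],
  ],
  yaw=[0.04,0.04,0.04,0.0],
)

```text
time: 7.95
ee_pos: [0.4699, 0.0192, 0.3097]
tcp_rot: [-177.9, 0.1, 1.8]
wrist_force: [-0.3, -0.4, -0.1]
opening: 0.0426
grasp_force: 0.0
```

Two more similar rows should bring roll to about 180.

>>> move_arm(
  jaw=[0.5,0.5,0.5],
  delta_pos=[
    [0,-0.02,0],
    [0,-0.02,0],
    [0,0,0],
  ],
  yaw=[0.045,0.045,0.0],
)

```text
time: 8.2
ee_pos: [0.4669, 0.0302, 0.3097]
tcp_rot: [-179.8, 0.2, 3.6]
wrist_force: [0.2, -0.5, -0.5]
opening: 0.0427
grasp_force: 0.0
```

```bash
python3 - <<'E'
from h import *
o=bot.get_obs(); print({k:np.round(o[k],3) for k in ('time','q','ee_pos','tcp_rot')})
E
```

```text
{'time': np.float64(8.2), 'q': array([   3.658,   -7.008,  -12.238,   84.942,    0.199, -179.943]), 'ee_pos': array([0.467, 0.03 , 0.31 ]), 'tcp_rot': array([-1.79801e+02,  1.72000e-01,  3.60200e+00])}
```

Tilt is gone. I unwind to yaw 165.3° while moving above the stout tube.

>>> move_arm(
  jaw=[0.5,0.5,0.5,0.5,0.5,0.5,0.5,0.5,0.5,0.5],
  delta_pos=[
    [0,0,0],
    [0,0,0],
    [0,0,0],
    [0,0,0],
    [0,0,0],
    [0,0,0],
    [0,0,0],
    [0,0,0],
    [0,0,0],
    [0,0,0],
  ],
  yaw=[-0.12,-0.12,-0.12,-0.12,-0.12,-0.12,-0.12,-0.12,-0.12,-0.12],
)

```text
time: 9.03
ee_pos: [0.4672, 0.0296, 0.3097]
tcp_rot: [-179.7, 0.2, -65.6]
wrist_force: [-0.5, 0.7, -0.7]
opening: 0.0428
grasp_force: 0.0
```

>>> move_arm(
  jaw=[0.5,0.5,0.5,0.5,0.5,0.5,0.5,0.5,0.5,0.5],
  delta_pos=[
    [0.0028,0.0138,0],
    [0.0028,0.0138,0],
    [0.0028,0.0138,0],
    [0.0028,0.0138,0],
    [0.0028,0.0138,0],
    [0.0028,0.0138,0],
    [0.0028,0.0138,0],
    [0.0028,0.0138,0],
    [0.0028,0.0138,0],
    [0.0028,0.0138,0],
  ],
  yaw=[-0.12,-0.12,-0.12,-0.12,-0.12,-0.12,-0.12,-0.12,-0.12,-0.12],
)

```text
time: 9.87
ee_pos: [0.4952, 0.1684, 0.3097]
tcp_rot: [-179.7, 0.2, -134.3]
wrist_force: [0.2, -0.7, -0.0]
opening: 0.0426
grasp_force: 0.0
```

>>> move_arm(
  jaw=[0.5,0.5,0.5,0.5,0.5,0.5,0.5,0.5,0.5,0.5],
  delta_pos=[
    [0,0,0],
    [0,0,0],
    [0,0,0],
    [0,0,0],
    [0,0,0],
    [0,0,0],
    [0,0,0],
    [0,0,0],
    [0,0,0],
    [0,0,0],
  ],
  yaw=[-0.12,-0.12,-0.12,-0.12,-0.12,-0.12,-0.12,-0.12,-0.1,0],
)

```text
time: 10.7
ee_pos: [0.4952, 0.1676, 0.3096]
tcp_rot: [-179.7, 0.2, 165.0]
wrist_force: [0.2, 0.1, 0.1]
opening: 0.0426
grasp_force: 0.0
```

```bash
python3 - <<'E'
from h import *
o=bot.get_obs(); print({k:np.round(o[k],4) for k in ('time','q','ee_pos','tcp_rot')})
p=o['ee_pos']; g=p-[0,0,.173]
for c,(a,b,w,h) in (('top',(150,160,130,110)),('side',(190,150,160,140))):
    im=camera(c)[:,:,::-1]; big=cv2.resize(im,None,fx=5,fy=5,interpolation=cv2.INTER_CUBIC)
    s=np.deg2rad(o['tcp_rot'][2]+90); y=np.array([np.cos(s),np.sin(s),0])
    for k in(-.0215,0,.0215): cv2.circle(big,tuple(int(v) for v in (px(c,g+k*y)+.5)*5),3,(0,0,255),-1)
    cv2.imwrite(f'pics/g_{c}.png',big[b*5:(b+h)*5,a*5:(a+w)*5][:600,:800])
E
```

```text
{'time': np.float64(10.7), 'q': array([18.7746,  0.4115, -5.1744, 84.437 , -0.33  , 33.7639]), 'ee_pos': array([0.4952, 0.1676, 0.3096]), 'tcp_rot': array([-1.797130e+02,  1.644000e-01,  1.650111e+02])}
```

View pics/g_side.png

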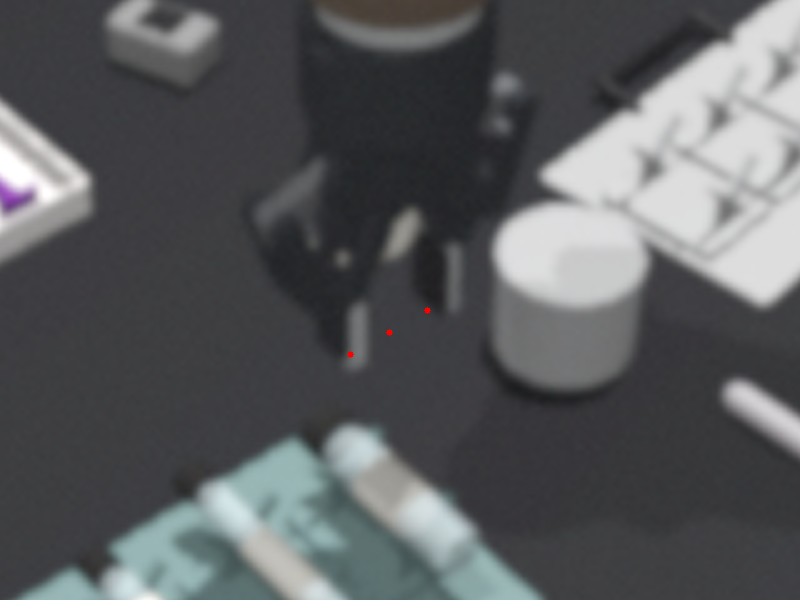

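View pics/g_top.png

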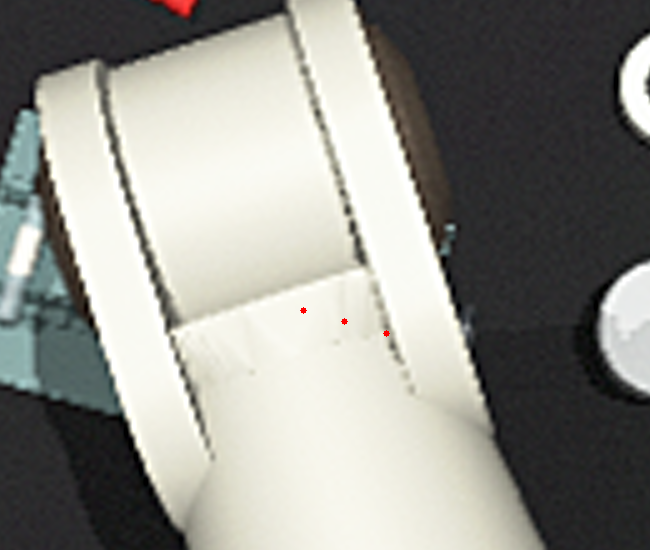

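The side view shows the gripper within about 2 mm of the model prediction (fingertips at crop px 355,355 and 432,310). I descend and grip.

>>> move_arm(
  jaw=[0.5,0.5,0.5,0.5,0.5,0.5],
  delta_pos=[
    [0,0,-0.03],
    [0,0,-0.03],
    [0,0,-0.025],
    [0,0,-0.017],
    [0,0,-0.01],
    [0,0,0],
  ],
  yaw=[0.005,0,0,0,0,0],
)

```text
time: 11.3
ee_pos: [0.4945, 0.1673, 0.1956]
tcp_rot: [-179.6, 0.0, 165.7]
wrist_force: [0.0, -0.6, -0.4]
opening: 0.0429
grasp_force: 0.0
```

>>> move_arm(
  jaw=[0.6,0.7,0.8,0.9,0.9,0.9],
  delta_pos=[
    [0,0,0],
    [0,0,0],
    [0,0,0],
    [0,0,0],
    [0,0,0],
    [0,0,0],
  ],
  yaw=[0,0,0,0,0,0],
  force=30,
)

```text
time: 11.8
ee_pos: [0.4962, 0.1686, 0.2002]
tcp_rot: [-180.0, 0.3, 165.6]
wrist_force: [1.4, 7.1, 1.2]
opening: 0.0231
grasp_force: 29.9
```

>>> move_arm(
  jaw=[0.9,0.9,0.9,0.9,0.9,0.9],
  delta_pos=[
    [0,0,0.01],
    [0,0,0.02],
    [0,0,0.03],
    [0,0,0.03],
    [0,0,0.01],
    [0,0,0],
  ],
  yaw=[0,0,0,0,0,0],
)

```text
time: 12.3
ee_pos: [0.4959, 0.1677, 0.3023]
tcp_rot: [-179.9, 0.5, 165.6]
wrist_force: [0.1, -0.1, 0.4]
opening: 0.0229
grasp_force: 29.7
```

```bash
cat > look.py <<'E'
import sys
from h import *
# side look at held tube: axis from mask at known height plane; compare to TCP
n,tag=sys.argv[1:3]
o=bot.get_obs(); p=o['ee_pos']; print({k:np.round(o[k],4) for k in ('time','ee_pos','tcp_rot','opening','grasp_force')})
im=camera('side')[:,:,::-1]; g=p-[0,0,.155]; u,v=px('side',g).astype(int)
big=cv2.resize(im,None,fx=5,fy=5,interpolation=cv2.INTER_CUBIC)
s=np.deg2rad(o['tcp_rot'][2]); x=np.array([np.cos(s),np.sin(s),0]); L=float(sys.argv[3])/2
for k in(-L,0,L): cv2.circle(big,tuple(int(w) for w in (px('side',g+k*x)+.5)*5),3,(0,0,255),-1)
cv2.imwrite(f'pics/{tag}.png',big[max(0,v-50)*5:(v+50)*5,max(0,u-60)*5:(u+60)*5])
E
python3 look.py stout h1 .1
```

```text
{'time': np.float64(12.3), 'ee_pos': array([0.4959, 0.1677, 0.3023]), 'tcp_rot': array([-179.9275,    0.5034,  165.5585]), 'opening': np.float64(0.0229), 'grasp_force': np.float64(29.7432)}
```

View pics/h1.png

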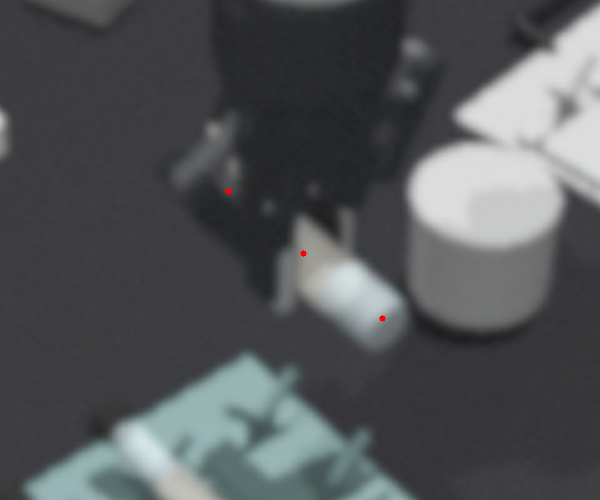

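The stout tube is held at its middle (near end at crop px 380,320, on the predicted dot). Carrying it to the rack's leftmost cradle.

>>> move_arm(
  jaw=[0.9,0.9,0.9,0.9,0.9,0.9,0.9,0.9,0.9,0.9],
  delta_pos=[
    [0.0005,-0.02,0],
    [0.0005,-0.035,0],
    [0.0005,-0.035,0],
    [0.0005,-0.035,0],
    [0.0005,-0.035,0],
    [0.0005,-0.035,0],
    [0.0005,-0.035,0],
    [0.0005,-0.035,0],
    [0.0005,-0.022,0],
    [0,0,0],
  ],
  yaw=[0.016,0.016,0.016,0.016,0.016,0.016,0.016,0.016,0,0],
)

```text
time: 13.18
ee_pos: [0.4992, -0.1228, 0.296]
tcp_rot: [-179.7, 0.0, 172.7]
wrist_force: [0.3, -1.3, -0.4]
opening: 0.0228
grasp_force: 29.8
```

>>> move_arm(
  jaw=[0.9,0.9,0.9,0.9,0.9],
  delta_pos=[
    [0,0,0],
    [0,0,-0.03],
    [0,0,-0.025],
    [0,0,-0.01],
    [0,0,0],
  ],
  yaw=[0,0,0,0,0],
)

```text
time: 13.6
ee_pos: [0.4987, -0.1183, 0.2296]
tcp_rot: [-179.8, -0.1, 172.9]
wrist_force: [-0.1, -0.8, -0.1]
opening: 0.023
grasp_force: 29.8
```

```bash
python3 look.py stout h2 .1
```

```text
{'time': np.float64(13.6), 'ee_pos': array([ 0.4987, -0.1183,  0.2296]), 'tcp_rot': array([-1.797634e+02, -1.376000e-01,  1.729422e+02]), 'opening': np.float64(0.023), 'grasp_force': np.float64(29.7598)}
```

View pics/h2.png

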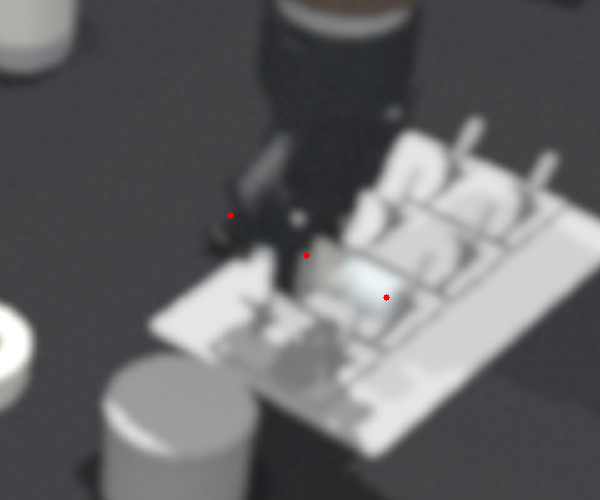

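The tube hovers over the leftmost rack cradle, in line with it. Lowering.

>>> move_arm(
  jaw=[0.9,0.9,0.9,0.9,0.9],
  delta_pos=[
    [0.002,-0.001,-0.012],
    [0,0,-0.009],
    [0,0,-0.004],
    [0,0,0],
    [0,0,0],
  ],
  yaw=[0,0,0,0,0],
)

```text
time: 14.07
ee_pos: [0.5017, -0.1204, 0.2077]
tcp_rot: [-179.7, 0.2, 172.9]
wrist_force: [-0.1, -0.0, -0.3]
opening: 0.0232
grasp_force: 29.8
```

>>> move_arm(
  jaw=[0.9,0.9,0.9,0.9],
  delta_pos=[
    [0,0,-0.005],
    [0,0,-0.002],
    [0,0,0],
    [0,0,0],
  ],
  yaw=[0,0,0,0],
)

```text
time: 14.4
ee_pos: [0.5016, -0.1204, 0.2007]
tcp_rot: [-179.7, 0.2, 172.9]
wrist_force: [-0.2, -0.1, -0.5]
opening: 0.0231
grasp_force: 29.8
```

>>> move_arm(
  jaw=[0.9,0.9,0.9,0.9],
  delta_pos=[
    [0,0,-0.0015],
    [0,0,-0.0015],
    [0,0,0],
    [0,0,0],
  ],
  yaw=[0,0,0,0],
)

```text
time: 14.73
ee_pos: [0.5019, -0.1202, 0.1992]
tcp_rot: [-179.8, 0.3, 172.9]
wrist_force: [-3.6, 3.1, 11.1]
opening: 0.023
grasp_force: 30.8
```

Contact at 0.199. Releasing to a half opening, then up.

>>> move_arm(
  jaw=[0.8,0.72,0.65,0.55,0.5,0.5],
  delta_pos=[
    [0,0,0],
    [0,0,0],
    [0,0,0],
    [0,0,0],
    [0,0,0],
    [0,0,0],
  ],
  yaw=[0,0,0,0,0,0],
)

```text
time: 15.23
ee_pos: [0.5016, -0.1205, 0.1975]
tcp_rot: [-179.7, 0.1, 172.9]
wrist_force: [-0.2, 0.8, -0.1]
opening: 0.0427
grasp_force: 0.0
```

>>> move_arm(
  jaw=[0.5,0.5,0.5,0.5,0.5,0.5],
  delta_pos=[
    [0,0,0.015],
    [0,0,0.025],
    [0,0,0.03],
    [0,0,0.02],
    [0,0,0.01],
    [0,0,0],
  ],
  yaw=[0,0,0,0,0,0],
)

```text
time: 15.73
ee_pos: [0.5022, -0.1206, 0.2998]
tcp_rot: [-179.7, 0.4, 172.9]
wrist_force: [-0.2, 0.5, 0.9]
opening: 0.0429
grasp_force: 0.0
```

Moving to the long tube.

>>> move_arm(
  jaw=[0.5,0.5,0.5,0.5,0.5,0.5,0.5,0.5,0.5,0.5],
  delta_pos=[
    [0.001,0.0365,0],
    [0.001,0.0365,0],
    [0.001,0.0365,0],
    [0.001,0.0365,0],
    [0.001,0.0365,0],
    [0.001,0.0365,0],
    [0.001,0.0365,0],
    [0.001,0.0365,0],
    [0.001,0.0365,0],
    [0.0016,0.02,0],
  ],
  yaw=[-0.013,-0.013,-0.013,-0.013,-0.013,-0.013,-0.013,-0.013,-0.013,-0.013],
)

```text
time: 16.57
ee_pos: [0.5116, 0.2312, 0.2954]
tcp_rot: [-179.7, 0.0, 165.5]
wrist_force: [-0.5, -0.1, -0.6]
opening: 0.0426
grasp_force: 0.0
```

>>> move_arm(
  jaw=[0.5,0.5,0.5,0.5,0.5,0.5],
  delta_pos=[
    [0,0,0],
    [0,0,-0.03],
    [0,0,-0.025],
    [0,0,0],
    [0,0,0],
    [0,0,0],
  ],
  yaw=[0,0,0,0,0,0],
)

```text
time: 17.07
ee_pos: [0.5124, 0.2277, 0.2433]
tcp_rot: [-179.7, 0.2, 165.4]
wrist_force: [0.6, 0.5, -0.2]
opening: 0.0428
grasp_force: 0.0
```

```bash
python3 - <<'E'
from h import *
T,K=np.load('TK.npy')
print(bot.get_obs()['ee_pos'])
for c in('top','side'):
    camera(c)
    for o in outline_of(c,'tube_stout')[:3]:
        q=np.argwhere(o['mask'])[:,::-1].astype(float); W=np.array([at(c,a,.043)[:2] for a in q])
        m=W.mean(0); d=np.linalg.svd(W-m)[2][0]; pr=(W-m)@d; ctr=m+d*(pr.max()+pr.min())/2; e=ctr-K[:2];cc,s=np.cos(K[2]),np.sin(K[2])
        print(c,o['confidence'],ctr.round(4),np.ptp(pr).round(3),'ang',np.arctan(d[1]/d[0]).round(3),'rack frame',(e@[cc,s]).round(4),(e@[-s,cc]).round(4))
E
```

```text
[0.51240785 0.22770104 0.2432744 ]
side 0.74 [ 0.4995 -0.1198] 0.113 ang -0.161 rack frame -0.002 0.0929
```

Stout sits well in the rack: (−2, 92.9) mm in the rack frame against a target of (0, 93). Gripping the long tube.

>>> move_arm(
  jaw=[0.5,0.5,0.5,0.5,0.5],
  delta_pos=[
    [0,0,-0.025],
    [0,0,-0.018],
    [0,0,-0.008],
    [0,0,0],
    [0,0,0],
  ],
  yaw=[0,0,0,0,0],
)

```text
time: 17.68
ee_pos: [0.5124, 0.2281, 0.1923]
tcp_rot: [-179.7, 0.2, 165.4]
wrist_force: [-0.1, 0.6, -0.4]
opening: 0.0427
grasp_force: 0.0
```

>>> move_arm(
  jaw=[0.6,0.7,0.8,0.9,0.95,0.95,0.95],
  delta_pos=[
    [0,0,0],
    [0,0,0],
    [0,0,0],
    [0,0,0],
    [0,0,0],
    [0,0,0],
    [0,0,0],
  ],
  yaw=[0,0,0,0,0,0,0],
  force=30,
)

```text
time: 18.27
ee_pos: [0.513, 0.229, 0.1934]
tcp_rot: [-179.9, 0.3, 165.5]
wrist_force: [1.8, 6.3, 3.9]
opening: 0.0149
grasp_force: 29.2
```

>>> move_arm(
  jaw=[0.95,0.95,0.95,0.95,0.95,0.95,0.95],
  delta_pos=[
    [0,0,0.01],
    [0,0,0.02],
    [0,0,0.03],
    [0,0,0.03],
    [0,0,0.016],
    [0,0,0],
    [0,0,0],
  ],
  yaw=[0,0,0,0,0,0,0],
)

```text
time: 18.85
ee_pos: [0.5125, 0.2281, 0.2993]
tcp_rot: [-179.8, 0.3, 165.4]
wrist_force: [0.3, -0.8, -0.5]
opening: 0.0149
grasp_force: 29.3
```

>>> move_arm(
  jaw=[0.95,0.95,0.95,0.95,0.95,0.95,0.95,0.95,0.95,0.95],
  delta_pos=[
    [-0.0015,-0.0365,0],
    [-0.0015,-0.0365,0],
    [-0.0015,-0.0365,0],
    [-0.0015,-0.0365,0],
    [-0.0015,-0.0365,0],
    [-0.0015,-0.0365,0],
    [-0.0015,-0.0365,0],
    [-0.0015,-0.0365,0],
    [-0.0015,-0.0365,0],
    [-0.0015,-0.0365,0],
  ],
  yaw=[0.013,0.013,0.013,0.013,0.013,0.013,0.013,0.013,0.013,0.013],
)

```text
time: 19.68
ee_pos: [0.4965, -0.1386, 0.2965]
tcp_rot: [-179.7, 0.1, 172.9]
wrist_force: [0.8, 0.4, 0.4]
opening: 0.0149
grasp_force: 29.3
```

>>> move_arm(
  jaw=[0.95,0.95,0.95,0.95,0.95,0.95,0.95,0.95],
  delta_pos=[
    [-0.0015,-0.03,0],
    [-0.0015,-0.0145,0],
    [0,0,0],
    [0,0,-0.03],
    [0,0,-0.03],
    [0,0,-0.015],
    [0,0,0],
    [0,0,0],
  ],
  yaw=[0,0,0,0,0,0,0,0],
)

```text
time: 20.35
ee_pos: [0.4939, -0.1807, 0.2218]
tcp_rot: [-179.8, 0.0, 172.9]
wrist_force: [-0.2, 0.6, -0.4]
opening: 0.015
grasp_force: 29.4
```

>>> move_arm(
  jaw=[0.95,0.95,0.95,0.95,0.95,0.95],
  delta_pos=[
    [0,-0.0005,-0.012],
    [0,0,-0.009],
    [0,0,-0.004],
    [0,0,-0.002],
    [0,0,0],
    [0,0,0],
  ],
  yaw=[0,0,0,0,0,0],
)

```text
time: 20.85
ee_pos: [0.4944, -0.1819, 0.1959]
tcp_rot: [-179.7, 0.2, 172.9]
wrist_force: [-0.5, 0.2, -0.7]
opening: 0.0151
grasp_force: 29.4
```

>>> move_arm(
  jaw=[0.95,0.95,0.95,0.95],
  delta_pos=[
    [0,0,-0.001],
    [0,0,-0.001],
    [0,0,0],
    [0,0,0],
  ],
  yaw=[0,0,0,0],
)

```text
time: 21.18
ee_pos: [0.4943, -0.182, 0.1938]
tcp_rot: [-179.7, 0.2, 172.9]
wrist_force: [-0.8, 0.2, -1.2]
opening: 0.0149
grasp_force: 29.4
```

>>> move_arm(
  jaw=[0.95,0.95,0.95,0.95],
  delta_pos=[
    [0,0,-0.001],
    [0,0,-0.001],
    [0,0,0],
    [0,0,0],
  ],
  yaw=[0,0,0,0],
)

```text
time: 21.52
ee_pos: [0.4944, -0.1817, 0.1929]
tcp_rot: [-179.8, 0.2, 172.9]
wrist_force: [-3.4, 3.3, 9.9]
opening: 0.015
grasp_force: 30.4
```

>>> move_arm(
  jaw=[0.85,0.75,0.65,0.55,0.5,0.5],
  delta_pos=[
    [0,0,0],
    [0,0,0],
    [0,0,0],
    [0,0,0],
    [0,0,0],
    [0,0,0],
  ],
  yaw=[0,0,0,0,0,0],
)

```text
time: 22.02
ee_pos: [0.4942, -0.182, 0.1915]
tcp_rot: [-179.7, 0.1, 172.9]
wrist_force: [1.1, -0.6, 0.4]
opening: 0.0426
grasp_force: 0.0
```

>>> move_arm(
  jaw=[0.5,0.5,0.5,0.5,0.5,0.5],
  delta_pos=[
    [0,0,0.015],
    [0,0,0.025],
    [0,0,0.03],
    [0,0,0.025],
    [0,0,0.01],
    [0,0,0],
  ],
  yaw=[0,0,0,0,0,0],
)

```text
time: 22.52
ee_pos: [0.4948, -0.1822, 0.2992]
tcp_rot: [-179.7, 0.4, 172.9]
wrist_force: [0.2, -0.5, -0.5]
opening: 0.0427
grasp_force: 0.0
```

>>> move_arm(
  jaw=[0.5,0.5,0.5,0.5,0.5,0.5,0.5,0.5,0.5,0.5],
  delta_pos=[
    [0.0027,0.0362,0],
    [0.0027,0.0362,0],
    [0.0027,0.0362,0],
    [0.0027,0.0362,0],
    [0.0027,0.0362,0],
    [0.0027,0.0362,0],
    [0.0027,0.0362,0],
    [0.0027,0.0362,0],
    [0.0027,0.0362,0],
    [0.0027,0.0362,0],
  ],
  yaw=[-0.0133,-0.0133,-0.0133,-0.0133,-0.0133,-0.0133,-0.0133,-0.0133,-0.0133,-0.0133],
)

```text
time: 23.35
ee_pos: [0.5208, 0.1818, 0.2946]
tcp_rot: [-179.6, 0.1, 165.2]
wrist_force: [1.8, 0.3, -0.1]
opening: 0.0429
grasp_force: 0.0
```

>>> move_arm(
  jaw=[0.5,0.5,0.5,0.5,0.5,0.5,0.5,0.5,0.5],
  delta_pos=[
    [0.003,0.0362,0],
    [0.003,0.0362,0],
    [0.0027,0.036,0],
    [0,0,0],
    [0,0,-0.03],
    [0,0,-0.025],
    [0,0,0],
    [0,0,0],
    [0,0,0],
  ],
  yaw=[0,0,0,0,0,0,0,0,0],
)

```text
time: 24.1
ee_pos: [0.5301, 0.2882, 0.2422]
tcp_rot: [-179.7, 0.2, 165.2]
wrist_force: [-0.1, -0.1, 0.0]
opening: 0.0428
grasp_force: 0.0
```

```bash
python3 - <<'E'
from h import *
T,K=np.load('TK.npy')
print(bot.get_obs()['ee_pos'])
for c in('top','side'):
    camera(c)
    for n,z in(('stout',.043),('long',.037),('medium',.037)):
      for o in outline_of(c,'tube_'+n)[:3]:
        q=np.argwhere(o['mask'])[:,::-1].astype(float); W=np.array([at(c,a,z)[:2] for a in q])
        m=W.mean(0); d=np.linalg.svd(W-m)[2][0]; pr=(W-m)@d; ctr=m+d*(pr.max()+pr.min())/2; e=ctr-K[:2];cc,s=np.cos(K[2]),np.sin(K[2])
        print(c,n,round(o['confidence'],2),ctr.round(4),np.ptp(pr).round(3),'ang',np.arctan(d[1]/d[0]).round(3),'rack frame',(e@[cc,s]).round(4),(e@[-s,cc]).round(4))
E
```

```text
[0.53010551 0.28822654 0.24215575]
top stout 0.93 [ 0.4998 -0.1201] 0.101 ang -0.126 rack frame -0.0016 0.0925
top long 0.81 [ 0.4953 -0.1827] 0.123 ang -0.139 rack frame 0.0015 0.0299
top long 0.47 [0.5103 0.2216] 0.073 ang -0.282 rack frame -0.0328 0.433
top medium 0.27 [0.5344 0.2603] 0.041 ang -0.052 rack frame -0.0137 0.4744
side stout 0.69 [ 0.4984 -0.1206] 0.111 ang -0.172 rack frame -0.0029 0.0919
side stout 0.66 [0.5302 0.367 ] 0.087 ang -0.359 rack frame -0.0308 0.5798
side long 0.55 [ 0.4928 -0.1824] 0.132 ang -0.133 rack frame -0.001 0.0299
side medium 0.61 [0.5214 0.2902] 0.083 ang -0.29 rack frame -0.0302 0.5025
```

Both placed tubes are within 2 mm. Gripping medium.

>>> move_arm(
  jaw=[0.5,0.5,0.5,0.5,0.5],
  delta_pos=[
    [0,0,-0.025],
    [0,0,-0.017],
    [0,0,-0.008],
    [0,0,0],
    [0,0,0],
  ],
  yaw=[0,0,0,0,0],
)

```text
time: 24.92
ee_pos: [0.53, 0.2885, 0.192]
tcp_rot: [-179.7, 0.2, 165.3]
wrist_force: [0.7, -0.6, 0.8]
opening: 0.0427
grasp_force: 0.0
```

>>> move_arm(
  jaw=[0.6,0.7,0.8,0.9,0.95,0.95,0.95],
  delta_pos=[
    [0,0,0],
    [0,0,0],
    [0,0,0],
    [0,0,0],
    [0,0,0],
    [0,0,0],
    [0,0,0],
  ],
  yaw=[0,0,0,0,0,0,0],
  force=30,
)

```text
time: 25.5
ee_pos: [0.5304, 0.289, 0.1928]
tcp_rot: [-179.9, 0.3, 165.3]
wrist_force: [1.3, 4.7, 6.1]
opening: 0.0148
grasp_force: 29.6
```

>>> move_arm(
  jaw=[0.95,0.95,0.95,0.95,0.95,0.95,0.95],
  delta_pos=[
    [0,0,0.01],
    [0,0,0.02],
    [0,0,0.03],
    [0,0,0.03],
    [0,0,0.015],
    [0,0,0],
    [0,0,0],
  ],
  yaw=[0,0,0,0,0,0,0],
)

```text
time: 26.08
ee_pos: [0.53, 0.2883, 0.2975]
tcp_rot: [-179.7, 0.2, 165.2]
wrist_force: [-0.0, -0.6, -0.2]
opening: 0.0149
grasp_force: 29.3
```

```bash
python3 look.py medium h3 .096
```

```text
{'time': np.float64(26.0833), 'ee_pos': array([0.53  , 0.2883, 0.2975]), 'tcp_rot': array([-179.7312,    0.2175,  165.2407]), 'opening': np.float64(0.0149), 'grasp_force': np.float64(29.2956)}
```

View pics/h3.png

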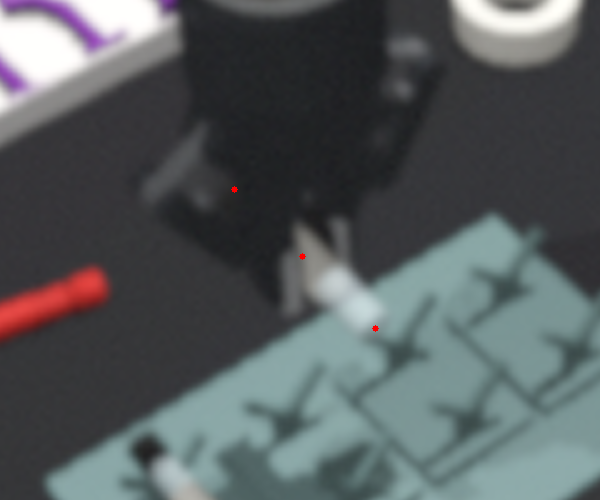

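Medium is held about 4 mm beyond the grip point (end at crop px 367,318 against a predicted 375,328), so I place it 3 mm nearer.

>>> move_arm(
  jaw=[0.95,0.95,0.95,0.95,0.95,0.95,0.95,0.95,0.95,0.95],
  delta_pos=[
    [-0.0031,-0.0354,0],
    [-0.0031,-0.0354,0],
    [-0.0031,-0.0354,0],
    [-0.0031,-0.0354,0],
    [-0.0031,-0.0354,0],
    [-0.0031,-0.0354,0],
    [-0.0031,-0.0354,0],
    [-0.0031,-0.0354,0],
    [-0.0031,-0.0354,0],
    [-0.0031,-0.0354,0],
  ],
  yaw=[0.0135,0.0135,0.0135,0.0135,0.0135,0.0135,0.0135,0.0135,0.0135,0.0135],
)

```text
time: 26.97
ee_pos: [0.498, -0.0672, 0.2951]
tcp_rot: [-179.7, 0.0, 173.0]
wrist_force: [1.9, 0.5, 0.5]
opening: 0.0152
grasp_force: 29.4
```

>>> move_arm(
  jaw=[0.95,0.95,0.95,0.95,0.95,0.95,0.95,0.95,0.95,0.95],
  delta_pos=[
    [-0.0031,-0.0354,0],
    [-0.0031,-0.0354,0],
    [-0.0031,-0.0354,0],
    [-0.0031,-0.0354,0],
    [-0.0031,-0.0354,0],
    [0,0,0],
    [0,0,-0.03],
    [0,0,-0.03],
    [0,0,-0.012],
    [0,0,0],
  ],
  yaw=[0,0,0,0,0,0,0,0,0,0],
)

```text
time: 27.8
ee_pos: [0.4821, -0.2417, 0.2203]
tcp_rot: [-179.9, -0.2, 173.0]
wrist_force: [-0.9, 0.8, -0.4]
opening: 0.0145
grasp_force: 29.4
```

>>> move_arm(
  jaw=[0.95,0.95],
  delta_pos=[
    [0,0,0],
    [0,0,0],
  ],
  yaw=[0,0],
)

```text
time: 27.97
ee_pos: [0.4839, -0.2424, 0.226]
tcp_rot: [-179.7, 0.2, 173.0]
wrist_force: [0.7, -0.1, 0.6]
opening: 0.015
grasp_force: 29.4
```

>>> move_arm(
  jaw=[0.95,0.95,0.95,0.95,0.95,0.95,0.95],
  delta_pos=[
    [0,0,-0.015],
    [0,0,-0.01],
    [0,0,-0.004],
    [0,0,-0.002],
    [0,0,-0.001],
    [0,0,0],
    [0,0,0],
  ],
  yaw=[0,0,0,0,0,0,0],
)

```text
time: 28.55
ee_pos: [0.4837, -0.2426, 0.1933]
tcp_rot: [-179.7, 0.2, 173.0]
wrist_force: [-1.2, 0.9, -0.1]
opening: 0.0149
grasp_force: 29.4
```

>>> move_arm(
  jaw=[0.95,0.95,0.95,0.95],
  delta_pos=[
    [0,0,-0.001],
    [0,0,-0.001],
    [0,0,0],
    [0,0,0],
  ],
  yaw=[0,0,0,0],
)

```text
time: 28.88
ee_pos: [0.4837, -0.2426, 0.1926]
tcp_rot: [-179.7, 0.3, 173.0]
wrist_force: [-3.8, 2.0, 12.4]
opening: 0.0148
grasp_force: 30.6
```

>>> move_arm(
  jaw=[0.85,0.75,0.65,0.55,0.5,0.5],
  delta_pos=[
    [0,0,0],
    [0,0,0],
    [0,0,0],
    [0,0,0],
    [0,0,0],
    [0,0,0],
  ],
  yaw=[0,0,0,0,0,0],
)

```text
time: 29.38
ee_pos: [0.4835, -0.2425, 0.1905]
tcp_rot: [-179.7, 0.2, 173.0]
wrist_force: [-0.0, -0.7, -0.2]
opening: 0.0424
grasp_force: 0.0
```

>>> move_arm(
  jaw=[0.5,0.5,0.5,0.5,0.5,0.5],
  delta_pos=[
    [0,0,0.015],
    [0,0,0.025],
    [0,0,0.03],
    [0,0,0.025],
    [0,0,0.01],
    [0,0,0],
  ],
  yaw=[0,0,0,0,0,0],
)

```text
time: 29.88
ee_pos: [0.484, -0.2428, 0.2982]
tcp_rot: [-179.6, 0.4, 173.0]
wrist_force: [-0.2, -0.4, -0.4]
opening: 0.0427
grasp_force: 0.0
```

>>> move_arm(
  jaw=[0.5,0.5,0.5,0.5,0.5,0.5,0.5,0.5,0.5,0.5],
  delta_pos=[
    [0.0036,0.0348,0],
    [0.0036,0.0348,0],
    [0.0036,0.0348,0],
    [0.0036,0.0348,0],
    [0.0036,0.0348,0],
    [0.0036,0.0348,0],
    [0.0036,0.0348,0],
    [0.0036,0.0348,0],
    [0.0036,0.0348,0],
    [0.0036,0.0348,0],
  ],
  yaw=[-0.0134,-0.0134,-0.0134,-0.0134,-0.0134,-0.0134,-0.0134,-0.0134,-0.0134,-0.0134],
)

```text
time: 30.72
ee_pos: [0.5191, 0.1072, 0.2936]
tcp_rot: [-179.7, 0.1, 165.3]
wrist_force: [2.2, 0.2, 0.9]
opening: 0.0426
grasp_force: 0.0
```

>>> move_arm(
  jaw=[0.5,0.5,0.5,0.5,0.5,0.5,0.5,0.5,0.5,0.5],
  delta_pos=[
    [0.0036,0.0348,0],
    [0.0036,0.0348,0],
    [0.0036,0.0348,0],
    [0.0036,0.0348,0],
    [0.0036,0.0348,0],
    [0.0036,0.0348,0],
    [0.0036,0.0348,0],
    [0,0,-0.025],
    [0,0,-0.025],
    [0,0,0],
  ],
  yaw=[0,0,0,0,0,0,0,0,0,0],
)

```text
time: 31.55
ee_pos: [0.5432, 0.349, 0.2379]
tcp_rot: [-179.3, -0.2, 165.4]
wrist_force: [-0.1, -0.0, -0.5]
opening: 0.0425
grasp_force: 0.0
```

```bash
sed -i 's/x/x/' look.py; python3 look.py short h4 .086
```

```text
{'time': np.float64(31.55), 'ee_pos': array([0.5432, 0.349 , 0.2379]), 'tcp_rot': array([-179.2957,   -0.2237,  165.3803]), 'opening': np.float64(0.0425), 'grasp_force': np.float64(0.0)}
```

View pics/h4.png

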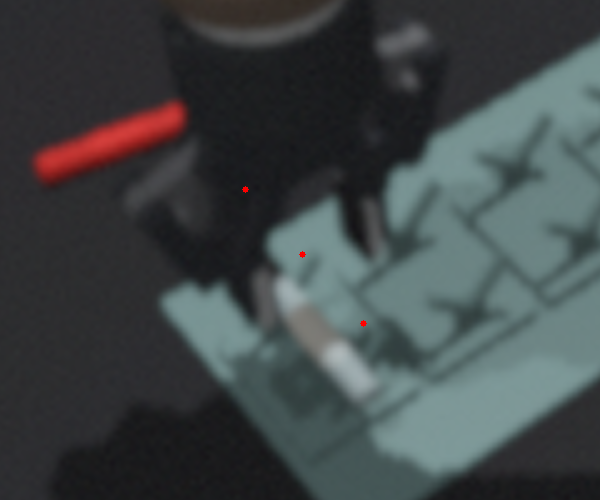

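The short tube lies just below the open fingers (band at crop px 315,335). Settling, then gripping.

>>> move_arm(
  jaw=[0.5,0.5,0.5,0.5,0.5],
  delta_pos=[
    [0,0,0],
    [0,0,-0.025],
    [0,0,-0.015],
    [0,0,0],
    [0,0,0],
  ],
  yaw=[0,0,0,0,0],
)

```text
time: 32.02
ee_pos: [0.5449, 0.3487, 0.2067]
tcp_rot: [-179.7, 0.2, 165.3]
wrist_force: [1.0, -1.1, 0.2]
opening: 0.0427
grasp_force: 0.0
```

>>> move_arm(
  jaw=[0.5,0.5,0.5,0.5],
  delta_pos=[
    [0,0,-0.01],
    [0,0,-0.007],
    [0,0,0],
    [0,0,0],
  ],
  yaw=[0,0,0,0],
)

```text
time: 32.35
ee_pos: [0.5446, 0.349, 0.1886]
tcp_rot: [-179.7, 0.1, 165.3]
wrist_force: [0.5, 0.7, 0.7]
opening: 0.0429
grasp_force: 0.0
```

>>> move_arm(
  jaw=[0.6,0.7,0.8,0.9,0.97,0.97,0.97],
  delta_pos=[
    [0,0,0],
    [0,0,0],
    [0,0,0],
    [0,0,0],
    [0,0,0],
    [0,0,0],
    [0,0,0],
  ],
  yaw=[0,0,0,0,0,0,0],
  force=30,
)

```text
time: 32.93
ee_pos: [0.5449, 0.3494, 0.1892]
tcp_rot: [-179.8, 0.2, 165.3]
wrist_force: [1.0, 3.8, 2.7]
opening: 0.0119
grasp_force: 29.4
```

>>> move_arm(
  jaw=[0.97,0.97,0.97,0.97,0.97,0.97,0.97],
  delta_pos=[
    [0,0,0.01],
    [0,0,0.02],
    [0,0,0.03],
    [0,0,0.03],
    [0,0,0.016],
    [0,0,0],
    [0,0,0],
  ],
  yaw=[0,0,0,0,0,0,0],
)

```text
time: 33.52
ee_pos: [0.5448, 0.3489, 0.2959]
tcp_rot: [-179.8, 0.2, 165.3]
wrist_force: [-0.2, 0.2, -0.6]
opening: 0.0117
grasp_force: 29.2
```

```bash
python3 look.py short h5 .086
```

```text
{'time': np.float64(33.5167), 'ee_pos': array([0.5448, 0.3489, 0.2959]), 'tcp_rot': array([-179.7605,    0.2286,  165.2999]), 'opening': np.float64(0.0117), 'grasp_force': np.float64(29.247)}
```

View pics/h5.png

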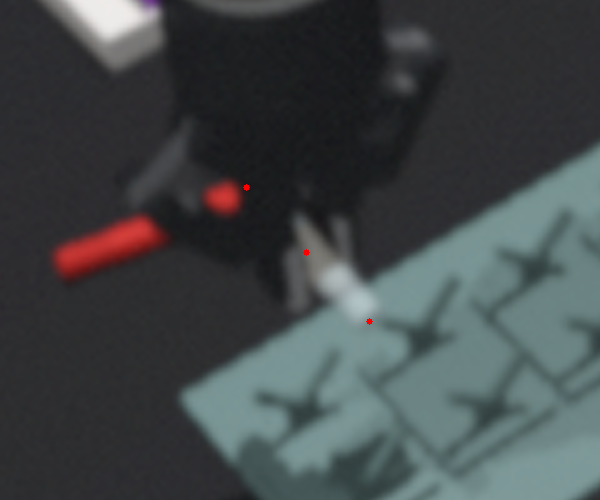

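Short is held firmly, about 3 mm off along its axis. Carrying it to the rack's rightmost cradle.

>>> move_arm(
  jaw=[0.97,0.97,0.97,0.97,0.97,0.97,0.97,0.97,0.97,0.97],
  delta_pos=[
    [-0.0038,-0.0363,0],
    [-0.0038,-0.0363,0],
    [-0.0038,-0.0363,0],
    [-0.0038,-0.0363,0],
    [-0.0038,-0.0363,0],
    [-0.0038,-0.0363,0],
    [-0.0038,-0.0363,0],
    [-0.0038,-0.0363,0],
    [-0.0038,-0.0363,0],
    [-0.0038,-0.0363,0],
  ],
  yaw=[0.0134,0.0134,0.0134,0.0134,0.0134,0.0134,0.0134,0.0134,0.0134,0.0134],
)

```text
time: 34.4
ee_pos: [0.5056, -0.0156, 0.2931]
tcp_rot: [-179.7, 0.0, 173.0]
wrist_force: [-0.2, 0.5, 0.2]
opening: 0.0116
grasp_force: 29.3
```

>>> move_arm(
  jaw=[0.97,0.97,0.97,0.97,0.97,0.97,0.97,0.97,0.97,0.97],
  delta_pos=[
    [-0.0038,-0.0363,0],
    [-0.0038,-0.0363,0],
    [-0.0038,-0.0363,0],
    [-0.0038,-0.0363,0],
    [-0.0038,-0.0363,0],
    [-0.0038,-0.0363,0],
    [-0.0038,-0.0363,0],
    [-0.0038,-0.0363,0],
    [0,0,0],
    [0,0,0],
  ],
  yaw=[0,0,0,0,0,0,0,0,0,0],
)

```text
time: 35.23
ee_pos: [0.4754, -0.3058, 0.2927]
tcp_rot: [-179.8, -0.0, 172.8]
wrist_force: [0.5, 0.6, 0.4]
opening: 0.0121
grasp_force: 29.4
```

>>> move_arm(
  jaw=[0.97,0.97,0.97,0.97,0.97,0.97],
  delta_pos=[
    [0,0,-0.03],
    [0,0,-0.03],
    [0,0,-0.015],
    [0,0,0],
    [0,0,0],
    [0,0,0],
  ],
  yaw=[0,0,0,0,0,0],
)

```text
time: 35.73
ee_pos: [0.4766, -0.3038, 0.2207]
tcp_rot: [-179.7, 0.2, 173.0]
wrist_force: [0.1, -0.1, -0.8]
opening: 0.0119
grasp_force: 29.4
```

>>> move_arm(
  jaw=[0.97,0.97,0.97,0.97,0.97,0.97,0.97],
  delta_pos=[
    [0,-0.0005,-0.014],
    [0,0,-0.009],
    [0,0,-0.004],
    [0,0,-0.002],
    [0,0,-0.001],
    [0,0,0],
    [0,0,0],
  ],
  yaw=[0,0,0,0,0,0,0],
)

```text
time: 36.32
ee_pos: [0.4764, -0.3049, 0.1902]
tcp_rot: [-179.7, 0.2, 173.0]
wrist_force: [-0.3, -0.5, 1.2]
opening: 0.0119
grasp_force: 29.4
```

>>> move_arm(
  jaw=[0.97,0.97,0.97,0.97],
  delta_pos=[
    [0,0,-0.001],
    [0,0,-0.001],
    [0,0,0],
    [0,0,0],
  ],
  yaw=[0,0,0,0],
)

```text
time: 36.65
ee_pos: [0.4766, -0.3047, 0.1891]
tcp_rot: [-179.7, 0.3, 173.0]
wrist_force: [-1.8, 4.3, 8.7]
opening: 0.0123
grasp_force: 30.3
```

Seated. Releasing, retreating and checking.

>>> move_arm(
  jaw=[0.87,0.77,0.67,0.57,0.5,0.5],
  delta_pos=[
    [0,0,0],
    [0,0,0],
    [0,0,0],
    [0,0,0],
    [0,0,0],
    [0,0,0],
  ],
  yaw=[0,0,0,0,0,0],
)

```text
time: 37.15
ee_pos: [0.4762, -0.3049, 0.1875]
tcp_rot: [-179.7, 0.2, 173.0]
wrist_force: [0.5, 0.1, -0.3]
opening: 0.0425
grasp_force: 0.0
```

>>> move_arm(
  jaw=[0.5,0.5,0.5,0.5,0.5,0.5],
  delta_pos=[
    [0,0,0.015],
    [0,0,0.025],
    [0,0,0.03],
    [0,0,0.03],
    [0,0,0.02],
    [0,0,0],
  ],
  yaw=[0,0,0,0,0,0],
)

```text
time: 37.65
ee_pos: [0.4769, -0.3053, 0.3127]
tcp_rot: [-179.6, 0.5, 173.0]
wrist_force: [0.1, -0.4, -0.0]
opening: 0.043
grasp_force: 0.0
```

>>> move_arm(
  jaw=[0.5,0.5,0.5,0.5,0.5,0.5,0.5,0.5,0.5,0.5],
  delta_pos=[
    [-0.01,0.035,0],
    [-0.01,0.035,0],
    [-0.01,0.035,0],
    [-0.01,0.035,0],
    [-0.01,0.035,0],
    [-0.01,0.035,0],
    [-0.01,0.035,0],
    [-0.01,0.035,0],
    [-0.01,0.035,0],
    [0,0,0],
  ],
  yaw=[0,0,0,0,0,0,0,0,0,0],
)

```text
time: 38.48
ee_pos: [0.3847, 0.0142, 0.3074]
tcp_rot: [-179.8, 0.1, 173.3]
wrist_force: [0.6, -0.6, 0.9]
opening: 0.0429
grasp_force: 0.0
```

```bash
python3 - <<'E'
from h import *
T,K=np.load('TK.npy')
print(bot.get_obs()['ee_pos'])
for c in('top','side'):
    im=camera(c)[:,:,::-1]
    if c=='top': cv2.imwrite('pics/end.png',cv2.resize(im[180:280,300:420],None,fx=5,fy=5,interpolation=cv2.INTER_CUBIC))
    for n,z in(('stout',.043),('long',.037),('medium',.037),('short',.035)):
      for o in outline_of(c,'tube_'+n)[:4]:
        q=np.argwhere(o['mask'])[:,::-1].astype(float); W=np.array([at(c,a,z)[:2] for a in q])
        m=W.mean(0); d=np.linalg.svd(W-m)[2][0]; pr=(W-m)@d; ctr=m+d*(pr.max()+pr.min())/2; e=ctr-K[:2];cc,s=np.cos(K[2]),np.sin(K[2])
        if ctr[1]<0: print(c,n,round(o['confidence'],2),np.ptp(pr).round(3),'dang',(np.arctan(d[1]/d[0])-K[2]).round(3),'rack frame',(e@[cc,s]).round(4),(e@[-s,cc]).round(4))
E
```

```text
[0.3847159  0.01424187 0.30740329]
top stout 0.49 0.083 dang 0.032 rack frame 0.0071 0.092
top long 0.53 0.129 dang -0.016 rack frame 0.0014 0.0295
top medium 0.57 0.094 dang -0.001 rack frame -0.0 -0.0323
side stout 0.6 0.077 dang -0.194 rack frame 0.0139 0.0943
side long 0.66 0.061 dang -0.014 rack frame 0.0378 0.0294
```

View pics/end.png

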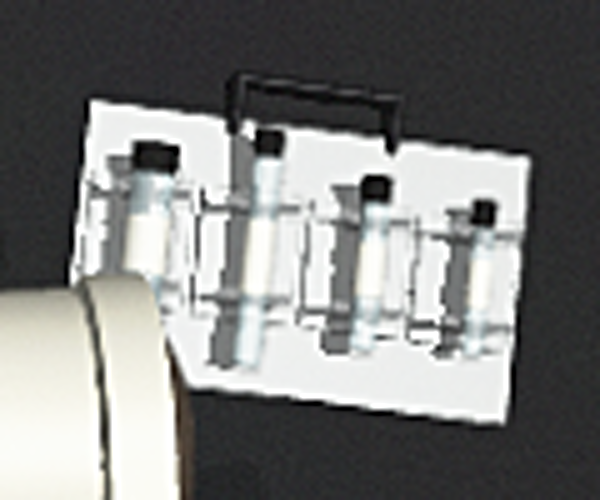

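All four tubes lie in line, centred across both supports: stout (155,220), long (258,245), medium (372,265), short (478,278). The stout's near end is hidden by the arm, but I measured it earlier at −2 mm along. Handing in.

>>> move_arm(
  jaw=[0.5,0.5,0.5,0.5],
  delta_pos=[
    [0,0,0],
    [0,0,0],
    [0,0,0],
    [0,0,0],
  ],
  yaw=[0,0,0,0],
)

```text
time: 39.32
ee_pos: [0.3863, 0.0101, 0.3077]
tcp_rot: [-179.7, 0.2, 173.0]
wrist_force: [-0.3, 0.2, 0.6]
opening: 0.0427
grasp_force: 0.0
```

```bash
python3 -c "
from workcell import bot
print(bot.job_done())"
```

```text
the job is handed in; nothing more can be done
None
```

All four tubes are lying in the rack in reverse order (stout, long, medium, short from the left), each looking centred in the last picture, and the job was handed in at about 39 s; no verdict came back.

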